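# Refit the keyed drive spindle of the hand mill

### The job

The counter's hand mill was taken apart for cleaning: from the parts crate pick out the spindle with exactly one key (one tab on its collar), leaving the plain one and the two-keyed one in the crate. Put its shaft into the hub on top of the mill, turn it until the key slips into the keyway, and push it fully home against the spring so that the collar lies flush on the hub. Finish still gripping it and pushing it down: if you let go, the spring lifts it out again.

Things in the scene. Friction and masses are not known exactly. Their poses are not given: they have to be found in the camera images.
- spindle: Wanted drive spindle, one key; stands upright in the crate on its foot, 82 mm tall, about 0.22 kg. Origin: centre of the foot; z up the shaft. Heights over the foot: steel shaft 27 mm thick from 0 to 40 mm, tapering to 22 mm in the lowest 6 mm; round collar 50 mm across from 40 to 46 mm; wooden grip block from 46 to 82 mm.
- spindle_key (a point): Lower end of the spindle's key, 16 mm above the foot. The key is 8 mm wide, runs up the shaft to the collar, points to the spindle's own -x and reaches 22 mm from the axis. Right above it the collar has its one tab, 8 mm wide, reaching 32 mm from the axis.
- spindle_grip (a point): Centre of the spindle's dark wooden grip block, on the axis 64 mm above the foot. The block is 44 mm long along the spindle's x, 24 mm thick along its y and 36 mm high: take it from above with the fingers closing along y.
- spindle_collar (a point): Point on the spindle's axis at the underside of its collar, 40 mm above the foot.
- spare_plain: Spare spindle of the same size and materials without key and tab, standing in the crate; leave it there. Origin: centre of the foot.
- spare_double: Spare spindle of the same size and materials with two keys and two tabs (-x and +x), standing in the crate; leave it there. Origin: centre of the foot.
- crate: Open, shallow wooden crate, fixed; 220 mm along its x, 160 mm along its y, walls 40 mm high and 5 mm thick, floor 5 mm thick. Origin: centre of the underside. The spindles stand about 70 mm apart in a row along its x, in any order; a teaspoon and a ring lie beside them. Right of the counter (y below -0.42, x above 0.4) stands a tall display case: swing the arm inwards first.
- mill: Hand mill, fixed on the counter; round, 112 mm across the base and 94 mm above, 100 mm tall, with a small chute on its own -x side. Origin: centre of the underside, on the axis. In its top sits a steel hub 72 mm across; it is stiff, stays put under a light push and turns only above about 0.5 N m.
- mill_mouth (a point): Centre of the bore at the hub's top face, 100 mm above the counter; axes as the mill's. The bore is upright, 30 mm across its flats, and has one keyway 11 mm wide, reaching 24.5 mm from the axis. While the key still rides on the hub's face, the spindle's foot is 16 mm down the bore.
- mill_keyway (a point): Middle of the keyway's range at the hub's top face, on the mill's -x side, over the chute. The keyway itself points up to 0.35 rad to either side of it: this angle differs each time and is not reported, but is seen from above or found by pressing the key lightly (about 5 N) on the hub's face and turning.
- mill_plate (a joint): Sprung plate in the bore, m pressed down from rest. At rest (0) it lies 27 mm below the hub's face; the spring pushes up with about 4 N at first and about 8 N at 0.013, where the spindle's collar meets the hub's face.
Things that resemble listed ones, but are neither listed nor needed, are in the scene too. What is shaped like the spindle but purple is not meant.

How it is judged:
On the way:
1. the one-keyed spindle is lifted clear of the crate in the fingers (height (world z) of spindle above 0.05 m and contact force between the fingers and spindle above 1 N), for 0.2 s.
At the end, for the whole second after the job is handed in: The one-keyed spindle stands upright (within 0.08 rad) in the mill's hub, on its axis within 4 mm, collar within 2.5 mm of the hub's face, the sprung plate pressed more than 10.5 mm, the spindle still and the fingers still on it with more than 2 N; both spare spindles are still in the crate (z of spindle_collar in the frame of mill_mouth below 0.0025 m and horizontal distance between spindle_collar and mill_mouth below 0.004 m and angle between spindle's own z axis and vertical below 0.08 rad and value of joint mill_plate above 0.0105 m and contact force between the fingers and spindle above 2 N and linear speed of spindle below 0.02 m/s and horizontal distance between each of spare_plain, spare_double and crate below 0.13 m and height (world z) of each of spare_plain, spare_double below 0.06 m); the arm keeps its last pose, push and grip.
It fails at once if a spare spindle is lifted out of the crate (height (world z) of any of spare_plain, spare_double above 0.08 m).
It also fails if it takes over 54 s, if anything falls off the work surface, if the arm or the gripper's body presses on something with over 40 N, if the wrist force passes 120 N, or if a joint passes its speed limit or range.

### The arm

A 6-joint arm with a two-finger parallel gripper is mounted at the origin on a cart in front of the work surface, level with it; the furniture and walls round the work are solid. World frame = base frame: x ahead of the robot, y to its left, z up, the work surface at z = 0. Lengths are in m, angles in rad, forces in N, time in s.
With the tool pointing down it reaches from about 0.3 to 0.775 m from the base axis. Payload 14.6 kg.
Tool frame: the origin (TCP) lies at the very end of the fingers, on their centre line; the grasp point (between the pads) lies 19 mm behind it (bot.pinch_z is the distance from the TCP to the grasp point, in m); z points along the fingers, y is the line along which they close (so a half turn about z gives the same grasp; the last joint's range is limited). The gripper opens to 85 mm and grips with 20 to 120 N. Pads are 22 mm wide; open, the fingers measure 114 mm over their backs; the gripper's body (76 mm by 85 mm) begins 54 mm behind the grasp point. The pads swing forward as they close: fully open they stand 13 mm farther back than shut.
Start: joints at [-1.249, 0.3, 1.521, -0, 1.321, -0.067], TCP at [0.208, -0.509, 0.231] pointing down, gripper open.
Joint ranges: [-3.03, 3.03], [-0.79, 2.21], [0.23, 2.52], [-1.04, 4.18], [0, 3.07], [-2.55, 2.55]. Speed limits (rad/s): [2.22, 2.22, 2.57, 3.14, 3.14, 3.14].

### API

Orientations are given as a rotation vector (axis times angle).
In Python, from station import monitor, viewer, order, bot gives the robot as it stands.
- The arm moves only by the tool move_arm, never from a script. Its argument "series" is text: rows parted by semicolons, each of 7 numbers parted by spaces: the shift along the tool's x, y, z in mm, then the turn, a rotation vector about the tool's x, y, z in degrees, then the finger opening in mm, from 0 to 85.4. In form: tx ty tz rx ry rz fingers; .... A call has exactly 8 rows; each row shifts and turns the commanded pose from where the row before left it, along the tool's axes as they then stand; what a row does not reach is not made up. A row lasts 1/8 s, in which the tool goes at most 62.5 mm and 10.7 degrees, less where a joint would pass 70% of its speed; a pose out of reach is approached as far as the arm can. A call with a gripper value outside its range is refused whole. The fingers move at their own pace and stop on an object; "newtons" is the grip in N (left out, the last holds). Time passes only in rows, so rows that do not move let the fingers close, or fill a call up. It gives the time, the measured TCP pose, the force, the opening and the grip force at its end, in the units of the state.
- monitor.sense(): the state, without advancing time (a new reading comes with each control period).
- viewer.capture(name): name is "scene" or "side" or "wrist"; returns a dict with "img" (400x640x3 uint8, red, green, blue), "camera_matrix" (3x3 intrinsics, pixels), "k1" (the pictures are not rectified: a ray, as slopes to the right and down, at radius r is drawn at 1 + k1 r^2 times it, then the intrinsics apply), "eye" and "attitude" of the camera in the world; the wrist camera has in their place "T_tool_cam" (4x4, takes a point from camera to tool coordinates, whose origin is the TCP and whose axes are the flange's). Camera axes: x right, y down, z forward; pixel columns grow to the right and rows downward; lengths in m; the calibration is good to about 2 mm. A picture is of the moment at which its call begins: read the wrist's pose just before it. There is no depth.
- order.close_job(): hands the job in; it is judged then, once.
The state is a dict: "time_s": time; "joint_positions": joint angles; "dq": joint speeds; "joint_torque": joint torques, N m; "ee_pos": TCP position; "eef_rot": TCP orientation; "wrist_force": force on the tool from outside, world axes, zero at the start; "torque": the same for the moment, N m; "opening": finger opening in m; "finger_force": force on a finger pad.
Only numpy, scipy, OpenCV 4.12 (cv2) and the standard library are available. Lean on these libraries where they do the work, as an engineer would, in place of code of your own. Each camera call takes 0.05 s, during which the arm holds its last target. There are 200 camera calls.

## Working session

There is one attempt and no reset: what is moved stays moved. The work goes in short steps, Python scripts to look and compute and a tool call to move; the robot and the scene stay as the last step left them, time stands still between calls to the robot, and variables do not carry over. Pictures are saved under pics/ and viewed, at most 10 in all, crops included, and the job is handed in when it is done.

Besides the shell and the picture viewer there is one more tool, called after ">>>" by a JSON object that holds its "op" and its "data", one argument or row to a line. move_arm: Moves the arm, as the interface text tells. Its arguments: {"type":"object","properties":{"series":{"type":"string"},"newtons":{"type":"number"}},"required":["series"]}

```bash
mkdir -p pics; ls
cat > h.py <<'E'
import numpy as np, cv2
from scipy.spatial.transform import Rotation as R
from station import monitor, viewer, order, bot
def cap(name):
    s=monitor.sense(); c=viewer.capture(name); K=np.array(c["camera_matrix"]);k1=c["k1"]
    if name=="wrist":
        T=np.eye(4);T[:3,:3]=R.from_rotvec(s["eef_rot"]).as_matrix();T[:3,3]=s["ee_pos"];T=T@np.array(c["T_tool_cam"])
        A,e=T[:3,:3],T[:3,3]
    else:
        e=np.array(c["eye"]);A=np.array(c["attitude"])
        if A.shape!=(3,3): A=R.from_rotvec(A).as_matrix() if A.size==3 else R.from_quat(A).as_matrix()
    return dict(img=np.array(c["img"]),K=K,k1=k1,A=A,e=e)
def ray(c,uv):
    uv=np.atleast_2d(np.array(uv,float)).reshape(-1,1,2)
    n=cv2.undistortPoints(uv,c["K"],np.array([c["k1"],0,0,0.]),)[:,0]
    return np.c_[n,np.ones(len(n))]@c["A"].T
def plane(c,uv,z):
    d=ray(c,uv);return c["e"]+d*((z-c["e"][2])/d[:,2])[:,None]
def proj(c,P):
    q=(np.atleast_2d(P)-c["e"])@c["A"];n=q[:,:2]/q[:,2:];r2=(n**2).sum(1)
    return (n*(1+c["k1"]*r2)[:,None])@c["K"][:2,:2].T+c["K"][:2,2]
def tri(c1,u1,c2,u2):
    M=[];b=[]
    for c,u in((c1,u1),(c2,u2)):
        d=ray(c,u)[0];d/=np.linalg.norm(d);P=np.eye(3)-np.outer(d,d);M.append(P);b.append(P@c["e"])
    x=np.linalg.lstsq(np.vstack(M),np.hstack(b),rcond=None)[0]
    return x
def save(c,n): cv2.imwrite(f"pics/{n}.png",c["img"][:,:,::-1])
E
python3 - <<'E'
from h import *
import pickle
r=viewer.capture("scene");print({k:(np.shape(v) if k=="img" else v) for k,v in r.items()})
print(monitor.sense(), bot.pinch_z)
D={n:cap(n) for n in("scene","side","wrist")}
pickle.dump(D,open("d0.pkl","wb"))
for n in D: save(D[n],n+"0"); print(n,D[n]["e"],D[n]["A"])
cv2.imwrite("pics/all0.png",np.vstack([D["scene"]["img"],])[:,:,::-1])
E
```

```text
pics
{'img': (400, 640, 3), 'camera_matrix': array([[365.82198083,   0.        , 318.83056599],
       [  0.        , 365.82198083, 194.84572741],
       [  0.        ,   0.        ,   1.        ]]), 'k1': -0.05609515024462574, 'eye': array([0.08680223, 0.48145084, 0.56046753]), 'attitude': array([-0.80269864,  2.36207409, -1.32323874])}
{'time_s': 0.05, 'joint_positions': array([-1.24860008e+00,  3.00449395e-01,  1.52160672e+00, -1.20281044e-05,
        1.32067795e+00, -6.66279018e-02]), 'dq': array([ 2.25350808e-05,  2.67105379e-04,  4.61207404e-04,  2.20935439e-04,
       -1.36314957e-03,  3.55213261e-04]), 'joint_torque': array([ 1.46515122e-03, -5.44949698e+01, -3.62805963e+01, -5.35354570e-05,
        3.06590024e-03, -1.16937009e-06]), 'ee_pos': array([ 0.2084101 , -0.50872687,  0.23072237]), 'eef_rot': array([-3.08129928e+00, -6.06709566e-01,  2.46549308e-04]), 'wrist_force': array([-0.24393693, -0.12056014, -0.25725649]), 'torque': array([-1.06080001e-05,  3.47918157e-02,  3.70640321e-02]), 'finger_force': 0.0, 'opening': 0.08535570446731519} 0.0187
scene [0.08680223 0.48145084 0.56046753] [[-0.7924228  -0.31726829  0.52096731]
 [-0.60997031  0.41430325 -0.6754917 ]
 [-0.00152635 -0.85304962 -0.52182758]]
side [ 1.39614792 -0.17406783  0.55648961] [[ 0.06344444  0.46701334 -0.88197128]
 [ 0.99784175 -0.01469219  0.06399989]
 [ 0.01693071 -0.8841282  -0.46693754]]
wrist [ 0.27792548 -0.48083194  0.37382342] [[ 3.79228850e-01 -8.84467525e-01 -2.71850467e-01]
 [-9.25302521e-01 -3.62762822e-01 -1.10536782e-01]
 [-8.51049090e-04  2.93462659e-01 -9.55970158e-01]]
```

View pics/scene0.png

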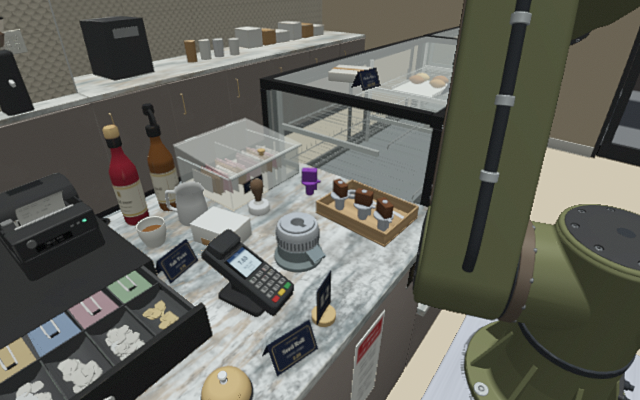

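View pics/side0.png

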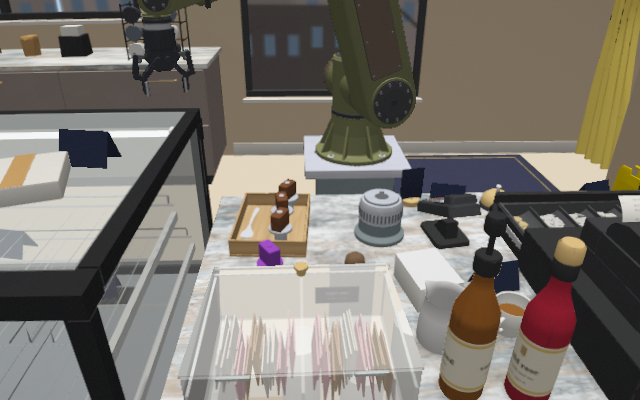

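The scene view shows the mill at about (298,235) and the crate with three brown blocks at about (340,186), (364,197) and (384,207). The side view shows the blocks at (280,218), (282,202) and (288,187), and the mill at (380,210).

Run:
```python
from h import *
import pickle
D=pickle.load(open("d0.pkl","rb"));a,b=D["scene"],D["side"]
for n,u,v in(("b1",(340,187),(280,219)),("b2",(364,197),(282,202)),("b3",(384,207),(288,187)),("knob/hub",(298,220),(381,196))): print(n,tri(a,u,b,v).round(3))
for n,uv in(("corner",[(317,208),(342,182),(418,212),(386,243)]),):
    print(plane(a,uv,0.04).round(3))
print(plane(b,[(237,193),(311,193),(308,250),(231,252)],0.04).round(3))
s=monitor.sense();print(R.from_rotvec(s["eef_rot"]).as_matrix().round(3))
```

```text
b1 [ 0.555 -0.217  0.071]
b2 [ 0.479 -0.214  0.07 ]
b3 [ 0.413 -0.201  0.074]
knob/hub [ 0.517 -0.001  0.102]
[[ 0.571 -0.138  0.04 ]
 [ 0.597 -0.289  0.04 ]
 [ 0.355 -0.279  0.04 ]
 [ 0.36  -0.12   0.04 ]]
[[ 0.372 -0.328  0.04 ]
 [ 0.377 -0.147  0.04 ]
 [ 0.627 -0.16   0.04 ]
 [ 0.628 -0.311  0.04 ]]
[[ 0.925  0.379 -0.   ]
 [ 0.379 -0.925  0.001]
 [ 0.    -0.001 -1.   ]]
```

>>> {"op": "move_arm", "data": {
  "series": "40 -30 0 0 0 0 85; 45 -30 0 0 0 0 85; 45 -26 0 0 0 0 85; 48 -22 0 0 0 0 85; 50 -20 0 0 0 0 85; 50 -20 0 0 0 0 85; 45 -20 0 0 0 0 85; 35 -20 0 0 0 0 85"
}}

```text
time_s: 1.2
ee_pos: [0.4696, -0.1977, 0.2311]
eef_rot: [-3.082, -0.608, 0.0]
wrist_force: [-0.3, -1.3, 1.2]
opening: 0.0851
finger_force: 0.0
```

Run:
```python
from h import *
import pickle
s=monitor.sense();print(s["time_s"],s["ee_pos"],s["eef_rot"],s["dq"].round(3))
c=cap("wrist");pickle.dump(c,open("w1.pkl","wb"));save(c,"w1");print(c["e"],proj(c,[[.517,0,.1],[.48,-.21,.06]]))
```

```text
1.2 [ 0.46956362 -0.1976871   0.2311217 ] [-3.08200338e+00 -6.08111836e-01  2.29275422e-04] [ 0.622  0.156 -0.188 -0.     0.029  0.621]
[ 0.53902515 -0.16958001  0.37408625] [[138.48304538  65.23451775]
 [332.23588352 177.01404194]]
```

View pics/w1.png

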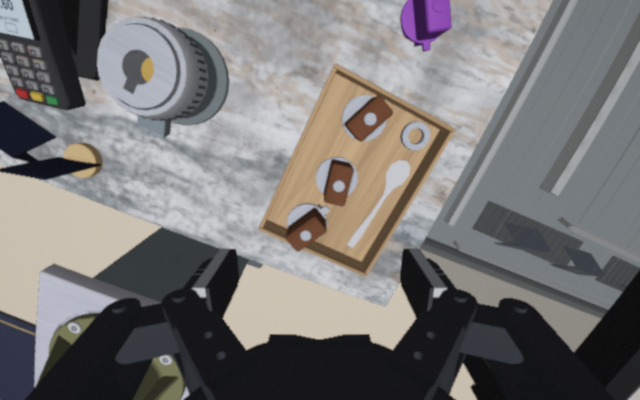

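The wrist view shows the mill hub at (138,70) with its keyway pointing down-left, and the crate with blocks at (367,118), (338,182) and (306,230). I'll zoom in on a still frame.

Run:
```python
from h import *
import pickle
s=monitor.sense();print(s["time_s"],s["ee_pos"],s["dq"].round(3))
for i in range(3): c=cap("wrist")
s=monitor.sense();print(s["ee_pos"],s["dq"].round(3))
c=cap("wrist");pickle.dump(c,open("w2.pkl","wb"))
im=c["img"]; p=proj(c,[[.48,-.21,.06]])[0].astype(int);q=proj(c,[[.517,0,.1]])[0].astype(int);print(p,q)
def crop(p,w,h,f):
    x,y=max(0,p[0]-w//2),max(0,p[1]-h//2);print("org",x,y);return cv2.resize(im[y:y+h,x:x+w],None,fx=f,fy=f,interpolation=cv2.INTER_CUBIC)
A=crop(p,150,200,3);B=crop(q,110,150,3)
B=cv2.copyMakeBorder(B,0,A.shape[0]-B.shape[0],0,0,cv2.BORDER_CONSTANT)
cv2.imwrite("pics/w2c.png",np.hstack([A,B])[:,:,::-1]);print(A.shape,B.shape)
```

```text
1.25 [ 0.47128721 -0.19498224  0.23109569] [-0.081 -0.015  0.02  -0.008 -0.006 -0.114]
[ 0.46856089 -0.19891385  0.23106062] [-0.032 -0.005  0.005 -0.003  0.001 -0.006]
[331 175] [137  63]
org 256 75
org 82 0
(600, 450, 3) (600, 330, 3)
```

View pics/w2c.png

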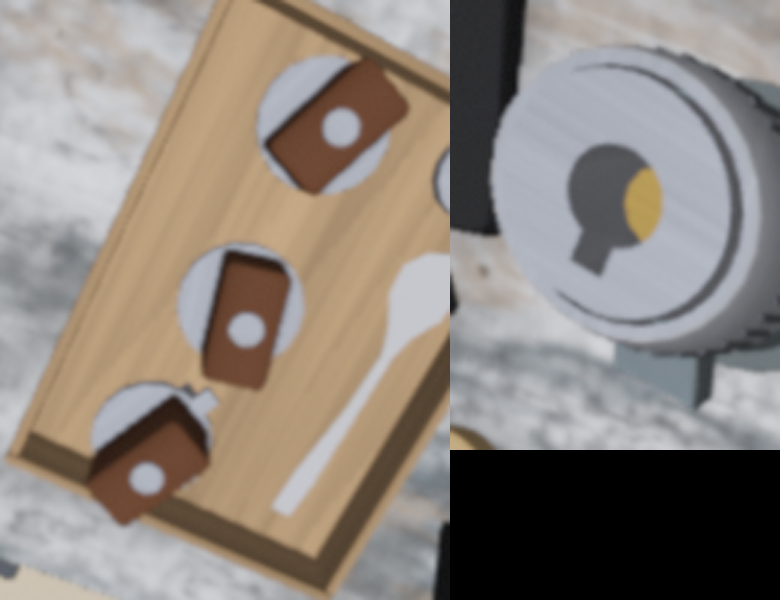

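>>> {"op": "move_arm", "data": {
  "series": "15 6 -6 0 0 0 85; 16 6 -6 0 0 0 85; 16 6 -6 0 0 0 85; 15 6 -6 0 0 0 85; 12 6 -6 0 0 0 85; 0 0 0 0 -7 0 85; 0 0 0 0 -6 0 85; 0 0 0 0 0 0 85"
}}

```text
time_s: 2.45
ee_pos: [0.5484, -0.1994, 0.2604]
eef_rot: [3.022, 0.595, -0.345]
wrist_force: [-0.5, -0.3, -0.2]
opening: 0.0849
finger_force: 0.0
```

Run:
```python
from h import *
import pickle
for i in range(3): c=cap("wrist")
s=monitor.sense();print(s["ee_pos"],s["dq"].round(3))
c=cap("wrist");pickle.dump(c,open("w3.pkl","wb"))
im=c["img"]; p=proj(c,[[.48,-.21,.06]])[0].astype(int);q=proj(c,[[.517,0,.1]])[0].astype(int);print(p,q)
def crop(p,w,h,f):
    x,y=max(0,p[0]-w//2),max(0,p[1]-h//2);print("org",x,y);return cv2.resize(im[y:y+h,x:x+w],None,fx=f,fy=f,interpolation=cv2.INTER_CUBIC)
A=crop(p,150,200,3);B=crop(q,110,150,3)
B=cv2.copyMakeBorder(B,0,A.shape[0]-B.shape[0],0,0,cv2.BORDER_CONSTANT)
cv2.imwrite("pics/w3c.png",np.hstack([A,B])[:,:,::-1])
```

```text
[ 0.54794723 -0.19964786  0.26139819] [ 0.001 -0.006 -0.002 -0.004  0.008  0.004]
[306 189] [123 108]
org 231 89
org 68 33
```

View pics/w3c.png

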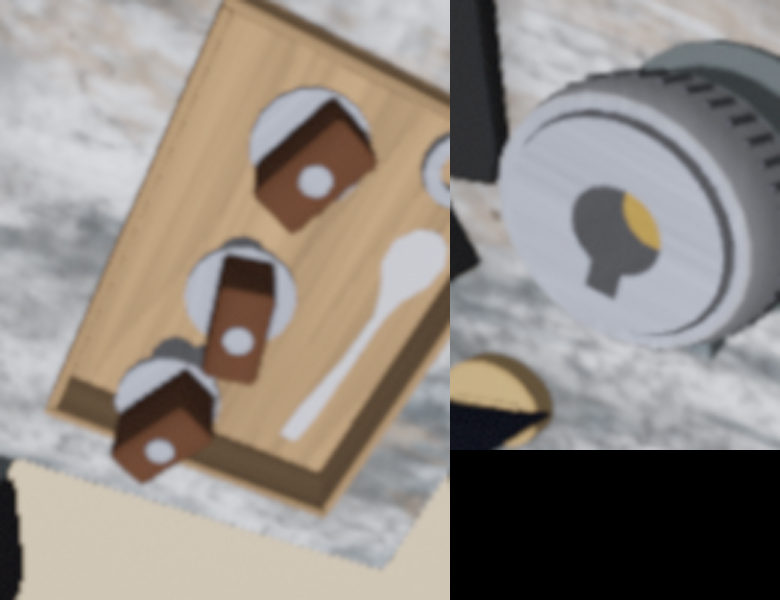

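View 1 (crop offset 256,75): the lower spindle shows a tab up-right near (322,207), and the top one shows no tab at either end. The middle one has no tab at its upper end, so it can't be the double. That makes the top one plain, the lower one double and the middle one the wanted spindle, with its tab under the block's hidden robot-side end. In view 2 the keyway is clearly visible at about (269,127) in the full frame. I'll measure and also check the middle's tab in the scene view.

```bash
cat > meas.py <<'E'
from h import *
import pickle
W=[pickle.load(open(f,"rb")) for f in("w2.pkl","w3.pkl")]
def comp(m,p,near=12):
    n,l,st,ce=cv2.connectedComponentsWithStats(m.astype(np.uint8),connectivity=4)
    ys,xs=np.nonzero(l);i=np.argmin((xs-p[0])**2+(ys-p[1])**2);return (l==l[ys[i],xs[i]]).astype(np.uint8)
dots=[]
for c,seeds in zip(W,([(369,117),(338,185),(305,234)],[(336,149),(310,203),(284,239)])):
    im=c["img"].astype(int);hsv=cv2.cvtColor(c["img"],cv2.COLOR_RGB2HSV)
    dd=[]
    for s in seeds:
        g=(hsv[:,:,1]<80)&(hsv[:,:,2]>130)
        m=comp(g,s);ys,xs=np.nonzero(m);d=(xs.mean(),ys.mean())
        dd.append(d)
        # top face
        b=(hsv[:,:,0]<14)&(hsv[:,:,1]>120)&(hsv[:,:,2]>82)&(hsv[:,:,2]<160)
        b=b|(m>0);k=comp(b,s)
        cn=max(cv2.findContours(k,0,2)[0],key=cv2.contourArea)[:,0]
        P=plane(c,cn,.087)[:,:2];r=cv2.minAreaRect((P*1000).astype(np.float32))
        bx=cv2.boxPoints(r);e=[bx[1]-bx[0],bx[2]-bx[1]];L=max(e,key=np.linalg.norm)
        print("dot",np.round(d,1),len(xs),"rect c",np.round(r[0],1),"size",np.round(r[1],1),"long axis deg",round(np.degrees(np.arctan2(L[1],L[0]))%180,1))
    dots.append(dd)
for u,v in zip(*dots): print("dot3d",tri(W[0],u,W[1],v).round(4),plane(W[0],u,.087)[0].round(4),plane(W[1],v,.087)[0].round(4))
for c,s in zip(W,[(133,62),(121,108)]):
    hsv=cv2.cvtColor(c["img"],cv2.COLOR_RGB2HSV);rgb=c["img"].astype(int)
    m=(rgb.max(2)<120)|((hsv[:,:,1]>90)&(hsv[:,:,0]<30)&(rgb[:,:,0]>120))
    k=comp(m,s);cn=max(cv2.findContours(k,0,2)[0],key=cv2.contourArea)[:,0]
    P=plane(c,cn,.1)[:,:2]*1000;ctr=P.mean(0)
    from scipy.optimize import least_squares
    w=np.ones(len(P),bool)
    for _ in range(6):
        f=least_squares(lambda q:np.hypot(*(P[w]-q[:2]).T)-q[2],[*ctr,15],loss="soft_l1").x;ctr=f[:2]
        w=np.hypot(*(P-ctr).T)<f[2]+1.5
    t=P-ctr;r=np.hypot(*t.T);far=t[r>f[2]+3.5];a=np.degrees(np.arctan2(*far.mean(0)[::-1]))
    print("bore",ctr.round(1),"r",f[2].round(1),"keyway deg",round(a%360,1),"rmax",r.max().round(1),len(P),len(far), "px", (k.sum()))
E
python3 meas.py
python3 - <<'E'
from h import *
import pickle
c=pickle.load(open("d0.pkl","rb"))["scene"];im=c["img"][170:250,300:430]
cv2.imwrite("pics/sc.png",cv2.resize(im,None,fx=6,fy=6,interpolation=cv2.INTER_CUBIC)[:,:,::-1])
E
```

```text
dot [369.5 117.1] 132 rect c [ 553.5 -218. ] size [11.6 10.9] long axis deg 24.8
dot [337.6 184.6] 114 rect c [ 478.7 -216. ] size [11.9 11.6] long axis deg 23.1
dot [304.6 234.2] 99 rect c [ 413.  -204.7] size [12.1 12.2] long axis deg 111.8
dot [335.7 149.1] 106 rect c [ 552.9 -217.7] size [11.6 12.2] long axis deg 112.3
dot [309.9 202.4] 83 rect c [ 480.3 -215.3] size [42.  21.9] long axis deg 10.0
dot [283.6 239.1] 65 rect c [ 412.2 -204.8] size [12.4 11.8] long axis deg 58.8
dot3d [ 0.5534 -0.2176  0.0886] [ 0.5535 -0.218   0.087 ] [ 0.5529 -0.2179  0.087 ]
dot3d [ 0.479  -0.2161  0.0881] [ 0.4787 -0.2162  0.087 ] [ 0.4783 -0.2164  0.087 ]
dot3d [ 0.4134 -0.2046  0.0883] [ 0.4128 -0.2049  0.087 ] [ 0.4124 -0.2047  0.087 ]
bore [515.4   0.6] r 14.1 keyway deg 170.7 rmax 24.0 62 16 px 904
bore [515.1   0.6] r 13.9 keyway deg 170.8 rmax 23.6 55 13 px 672
```

View pics/sc.png

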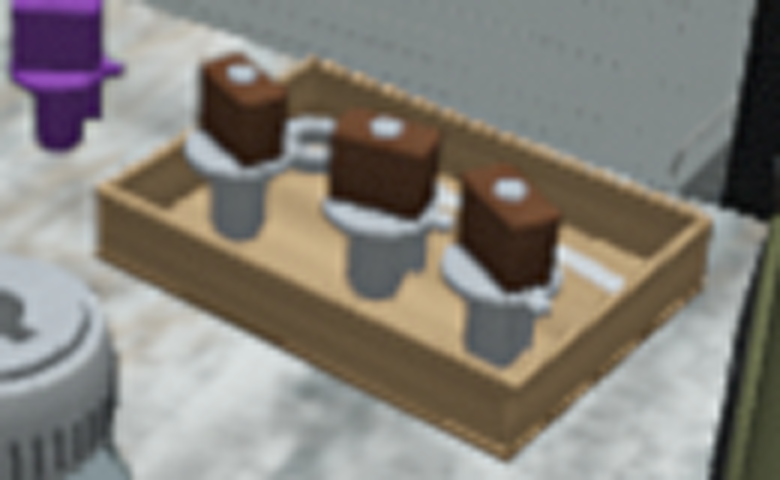

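The middle spindle's single tab and key, at about (440,215)/(415,255) in the crop, point toward the robot, and the near one has tabs at both ends. So the wanted one is the middle: axis (0.479,-0.216), top at 0.088, long axis 10°, key at 190°. The keyway is at 170.7°. Next I align above it.

>>> {"op": "move_arm", "data": {
  "series": "0 0 0 0 7 0 60; 0 0 0 0 6 0 60; 0 0 0 0 0 6 60; -24 1 0 0 0 6 60; -24 1 20 0 0 0.3 60; -23 2 40 0 0 0 60; 0 0 30 0 0 0 60; 0 0 0 0 0 0 60"
}}

```text
time_s: 3.65
ee_pos: [0.4788, -0.2179, 0.1703]
eef_rot: [-3.128, -0.271, 0.002]
wrist_force: [0.4, 0.3, 0.7]
opening: 0.0599
finger_force: 0.0
```

Run:
```python
from h import *
import pickle
for i in range(2): c=cap("wrist")
s=monitor.sense();M=R.from_rotvec(s["eef_rot"]).as_matrix();print(s["ee_pos"],M.round(3),s["opening"],s["wrist_force"])
d=np.array([.479,-.216,.056])-s["ee_pos"];print((M.T@d*1000).round(1),"yaw",np.degrees(np.arctan2(M[1,0],M[0,0])))
c=cap("wrist");pickle.dump(c,open("w4.pkl","wb"));save(c,"w4");p=proj(c,[.479,-.216,.087]);print(p)
```

```text
[ 0.480213   -0.21824059  0.17268255] [[ 0.985  0.173  0.002]
 [ 0.173 -0.985 -0.001]
 [ 0.002  0.001 -1.   ]] 0.05998154896421593 [-0.03535208 -0.02185793  0.68679712]
[ -1.   -2.5 116.7] yaw 9.954047302933171
[[315.71060236 205.69513853]]
```

View pics/w4.png

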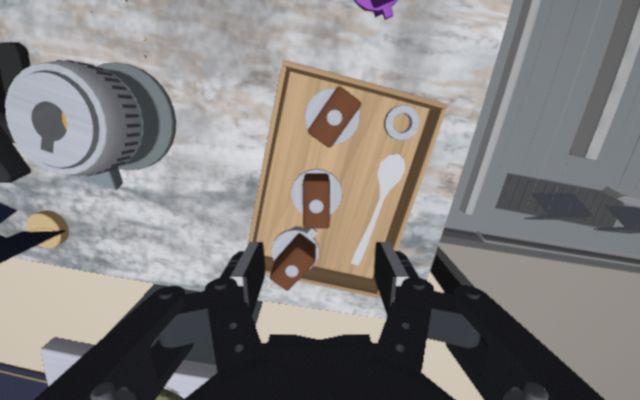

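The block's dot at (316,206) matches the prediction and its sides are parallel to the finger direction. I descend and grip.

>>> {"op": "move_arm", "data": {
  "series": "-1 -2.5 30 0 0 0 60; 0 0 35 0 0 0 60; 0 0 30 0 0 0 60; 0 0 21 0 0 0 60; 0 0 0 0 0 0 60; 0 0 0 0 0 0 15; 0 0 0 0 0 0 15; 0 0 0 0 0 0 15",
  "newtons": 60
}}

```text
time_s: 4.8
ee_pos: [0.4791, -0.2159, 0.0568]
eef_rot: [3.129, 0.273, 0.003]
wrist_force: [-0.8, 0.8, 6.8]
opening: 0.0229
finger_force: 59.3
```

>>> {"op": "move_arm", "data": {
  "series": "0 0 -10 0 0 0 15; 0 0 -20 0 0 0 15; 0 0 -25 0 0 0 15; 0 0 -25 0 0 0 15; 0 0 -25 0 0 0 15; 0 0 -20 0 0 0 15; 0 0 -15 0 0 0 15; 0 0 0 0 0 0 15"
}}

```text
time_s: 5.8
ee_pos: [0.4787, -0.2157, 0.1963]
eef_rot: [3.129, 0.273, 0.002]
wrist_force: [0.1, -0.0, -1.9]
opening: 0.0229
finger_force: 59.0
```

Run:
```python
from h import *
import pickle
for i in range(2): c=cap("wrist")
s=monitor.sense();M=R.from_rotvec(s["eef_rot"]).as_matrix();print(s["ee_pos"],s["opening"],s["finger_force"],s["wrist_force"],np.degrees(np.arctan2(M[1,0],M[0,0])))
c=cap("wrist");pickle.dump(c,open("w5.pkl","wb"))
im=c["img"]
p=proj(c,[*s["ee_pos"][:2],s["ee_pos"][2]+.03])[0];print(p)
save(c,"w5");sc=cap("side");P=proj(sc,s["ee_pos"])[0].astype(int);print(P)
a=cv2.resize(im[200:400,220:420],(400,400));x,y=P;b=cv2.resize(sc["img"][y-50:y+50,x-50:x+50],(400,400),interpolation=cv2.INTER_CUBIC)
cv2.imwrite("pics/w5c.png",np.hstack([a,b])[:,:,::-1])
d=np.array([.5153,.0006,0])-s["ee_pos"];print((M.T@d*1000).round(1))
```

```text
[ 0.47817637 -0.21544449  0.19470894] 0.02320435589530177 58.97734522819519 [ 0.41735769  0.03083619 -1.88741187] 9.97374299864109
[318.25309818 282.4566973 ]
[279 149]
[  74.1 -206.2  194.8]
```

View pics/w5c.png

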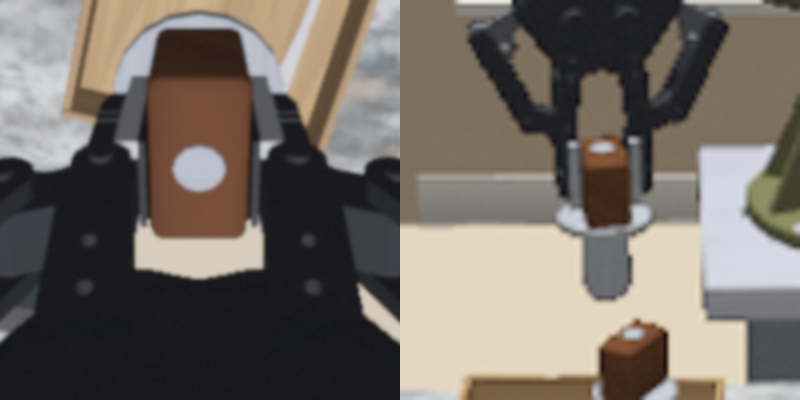

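The spindle is held upright and centred, with its dot at (319,284) against (318,282) predicted. I carry it over the mill and turn the key to the keyway angle.

>>> {"op": "move_arm", "data": {
  "series": "10 -28 0 0 0 0 15; 13 -36 0 0 0 0 15; 13 -37 0 0 0 0 15; 13 -37 0 0 0 0 15; 13 -36 0 0 0 0 15; 12 -32 0 0 0 0 15; 0 0 0 0 0 9.7 15; 0 0 0 0 0 9.6 15"
}}

```text
time_s: 7.0
ee_pos: [0.5154, 0.0006, 0.1945]
eef_rot: [3.131, -0.262, -0.002]
wrist_force: [0.0, 0.2, -1.7]
opening: 0.0231
finger_force: 59.2
```

```bash
cat > chk.py <<'E'
from h import *
for i in range(3): c=cap("wrist")
s=monitor.sense();M=R.from_rotvec(s["eef_rot"]).as_matrix();print(s["time_s"],s["ee_pos"],s["opening"],s["finger_force"],s["wrist_force"].round(2),s["torque"].round(3),"yaw",np.degrees(np.arctan2(M[1,0],M[0,0])))
d=np.array([.5153,.0006,.111])-s["ee_pos"];print((M.T@d*1000).round(1), "tilt",M[:,2].round(4))
E
python3 chk.py
```

```text
7.15 [5.15443004e-01 1.31149313e-04 1.94740811e-01] 0.023206407029642287 59.22063410282135 [ 0.12  0.16 -1.44] [-0.004 -0.056 -0.027] yaw -9.160540431009482
[-0.1 -0.4 83.7] tilt [-1.e-03  1.e-04 -1.e+00]
```

>>> {"op": "move_arm", "data": {
  "series": "0 -0.4 10 0 0 0 15; 0 0 10 0 0 0 15; 0 0 10 0 0 0 15; 0 0 10 0 0 0 15; 0 0 8 0 0 0 15; 0 0 6 0 0 0 15; 0 0 3 0 0 0 15; 0 0 1 0 0 0 15"
}}

```text
time_s: 8.15
ee_pos: [0.5157, 0.0005, 0.1373]
eef_rot: [-3.131, 0.255, -0.0]
wrist_force: [0.4, -0.6, -2.3]
opening: 0.0231
finger_force: 59.3
```

```bash
python3 chk.py
```

```text
8.3 [5.15797856e-01 4.97246053e-04 1.37481627e-01] 0.023424469938826145 59.25322651863098 [ 0.06  0.1  -1.  ] [-0.023 -0.002  0.066] yaw -9.323024224420253
[-0.5 -0.  26.5] tilt [ 4.e-04  0.e+00 -1.e+00]
```

The shaft is in the bore with no contact. I go on past the key height in small steps.

>>> {"op": "move_arm", "data": {
  "series": "-0.4 0 1 0 0 0 15; 0 0 1 0 0 0 15; 0 0 1 0 0 0 15; 0 0 1 0 0 0 15; 0 0 1 0 0 0 15; 0 0 1 0 0 0 15; 0 0 0 0 0 0 15; 0 0 0 0 0 0 15"
}}

```text
time_s: 9.3
ee_pos: [0.5153, 0.0006, 0.1313]
eef_rot: [-3.131, 0.255, 0.0]
wrist_force: [-0.5, 0.5, -1.8]
opening: 0.0232
finger_force: 59.3
```

```bash
python3 chk.py
```

```text
9.45 [0.51529792 0.00056339 0.13132059] 0.023500317948788877 59.25318360328674 [-0.7   0.61 -1.11] [ 0.028 -0.026  0.022] yaw -9.323520282537038
[-0.  -0.  20.3] tilt [ 0. -0. -1.]
```

No force 4.5 mm below the key's contact height, so the key is in the keyway. I push on against the spring.

>>> {"op": "move_arm", "data": {
  "series": "0 0 3 0 0 0 15; 0 0 3 0 0 0 15; 0 0 3 0 0 0 15; 0 0 3 0 0 0 15; 0 0 2 0 0 0 15; 0 0 2 0 0 0 15; 0 0 1 0 0 0 15; 0 0 0 0 0 0 15"
}}

```text
time_s: 10.45
ee_pos: [0.5154, 0.0006, 0.1144]
eef_rot: [-3.131, 0.255, -0.0]
wrist_force: [-1.2, 0.0, 5.5]
opening: 0.0232
finger_force: 60.2
```

```bash
python3 chk.py
```

```text
10.6 [0.51535808 0.00059249 0.1144146 ] 0.02334905950787732 60.18534064292908 [-2.81  1.14  4.77] [0.008 0.448 0.019] yaw -9.32156542856866
[-0.1  0.   3.4] tilt [ 2.e-04  0.e+00 -1.e+00]
```

>>> {"op": "move_arm", "data": {
  "series": "0 0 0.5 0 0 0 15; 0 0 0.5 0 0 0 15; 0 0 0.5 0 0 0 15; 0 0 0.5 0 0 0 15; 0 0 0.5 0 0 0 15; 0 0 0.5 0 0 0 15; 0 0 0 0 0 0 15; 0 0 0 0 0 0 15",
  "newtons": 80
}}

```text
time_s: 11.6
ee_pos: [0.5154, 0.0006, 0.1119]
eef_rot: [3.131, -0.255, 0.001]
wrist_force: [-5.4, 0.3, 10.4]
opening: 0.0225
finger_force: 83.1
```

```bash
python3 chk.py
```

```text
11.75 [0.5154013  0.00056586 0.11183679] 0.022717403484969246 83.11455845832825 [-4.62 -0.6  10.22] [0.048 0.875 0.014] yaw -9.32368690747946
[-0.1 -0.   0.8] tilt [ 5.e-04 -0.e+00 -1.e+00]
```

>>> {"op": "move_arm", "data": {
  "series": "-0.5 0 0 0 0 0 15; 0 0 0.5 0 0 0 15; 0 0 0.5 0 0 0 15; 0 0 0 0 0 0 15; 0 0 0 0 0 0 15; 0 0 0 0 0 0 15; 0 0 0 0 0 0 15; 0 0 0 0 0 0 15"
}}

```text
time_s: 12.75
ee_pos: [0.5153, 0.0006, 0.1117]
eef_rot: [3.131, -0.255, 0.003]
wrist_force: [-7.9, 0.7, 19.4]
opening: 0.0227
finger_force: 84.4
```

```bash
python3 chk.py
python3 - <<'E'
from h import *
c=cap("scene");d=cap("side");s=monitor.sense();o=[]
for k in(c,d):
    x,y=proj(k,[.515,0,.1])[0].astype(int);o.append(cv2.resize(k["img"][y-50:y+50,x-50:x+50],(400,400),interpolation=cv2.INTER_CUBIC))
cv2.imwrite("pics/fin.png",np.hstack(o)[:,:,::-1])
E
```

```text
12.9 [0.51530141 0.00061758 0.11177848] 0.02283115262821531 84.38082933425903 [-7.14 -0.3  20.74] [-0.023  1.294 -0.027] yaw -9.322716618350922
[0.  0.  0.8] tilt [ 1.8e-03 -2.0e-04 -1.0e+00]
```

View pics/fin.png

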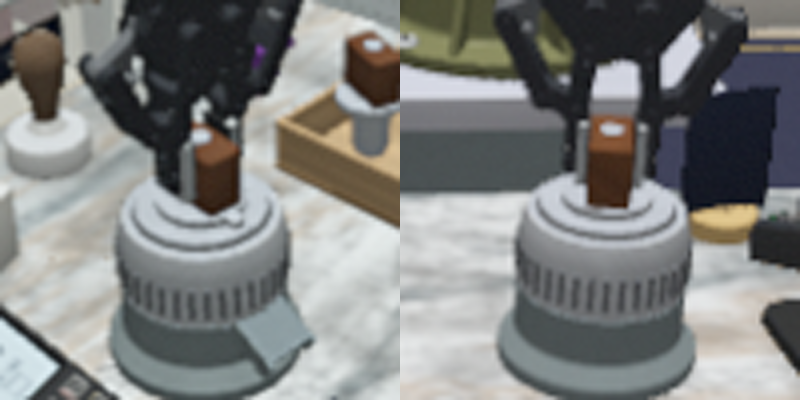

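The collar lies flush on the hub. TCP height has stopped at 0.1117 (0.1118 expected), and the force rose from 10 to 20 N with no further travel. I hand in.

```bash
python3 -c "
from h import *
print(order.close_job())"
```

```text
the job is handed in; nothing more can be done
None
```

The one-keyed spindle sits fully home in the mill's hub with its collar flush, still gripped at about 84 N and pushed down at about 20 N; I handed the job in at 12.9 s, and no verdict came back.

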